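Trip test along a curved bumper bar

ROBOT

A 6-joint arm with a two-finger parallel gripper is mounted at the origin on the work surface. World frame = base frame: x ahead of the robot, y to its left, z up, the work surface at z = 0. Lengths are in mm, angles in rad, forces in N, time in s.
With the tool pointing down it reaches from about 350 to 875 mm from the base axis. Payload 4.2 kg.
Tool frame: the origin (TCP) lies at the very end of the fingers, on their centre line; the grasp point (between the pads) lies 19 mm behind it (pinch_z is the distance from the TCP to the grasp point, in mm); z points along the fingers, y is the line along which they close (so a half turn about z gives the same grasp; the last joint's range is limited). The gripper opens to 85 mm and grips with 20 to 120 N. Pads are 22 mm wide; open, the fingers measure 114 mm over their backs; the gripper's body (76 mm by 85 mm) begins 54 mm behind the grasp point. The pads swing forward as they close: fully open they stand 13 mm farther back than shut.
Start: joints at [-1.059, 0.385, 0.008, 0, -1.194, -0.259], TCP at [156.339, -605.109, 206.312] pointing down, gripper open.
Joint ranges: [-3.14, 3.14], [-1.21, 2.06], [-1.07, 1.41], [-3.16, 2.05], [-2.99, -0.16], [-3.1, 3.1]. Speed limits (rad/s): [2.79, 2.79, 3.14, 3.14, 3.14, 3.14].

INTERFACE

Orientations are given as a unit quaternion [x, y, z, w].
In Python, from bench import * gives the robot as it stands.
- The arm moves only by the tool arm_command, never from a script. Its argument "steps" is one flat list of numbers, 4 for each row, row after row: the shift along the tool's x, y, z in m, then the turn about the tool's z in rad. In form: [tx, ty, tz, roll, tx, ty, tz, roll, ...]. A call has 1 to 20 rows; each row shifts and turns the commanded pose from where the row before left it, along the tool's axes as they then stand; what a row does not reach is not made up. A row lasts 1/8 s, in which the tool goes at most 62.5 mm and 10.7 degrees, less where a joint would pass 70% of its speed; a pose out of reach is approached as far as the arm can. A call with a gripper value outside its range is refused whole. "grip" is the finger opening in m, from 0 to 0.0854, set as the call begins (left out, the last holds). The fingers move at their own pace and stop on an object; the grip force is fixed at half the most. Time passes only in rows, so rows that do not move let the fingers close. It gives the time, the measured TCP pose, the force, the opening and the grip force at its end, in the units of the state.
- read_state(): the state, without advancing time (a new reading comes with each control period).
- get_image(name): name is "side" or "top" or "wrist"; returns the picture (384x512x3 uint8, red, green, blue); there is no depth.
- get_calibration(name): a dict with "camera_matrix" (3x3 intrinsics, pixels), "cam_to_world" (4x4, takes a point from camera to world coordinates). Camera axes: x right, y down, z forward; pixel columns grow to the right and rows downward; lengths in mm; the calibration is good to about 2 mm. The wrist camera is an equidistant fisheye: a pixel r from the principal point sees the ray r / f radians off the axis. A picture is of the moment at which its call begins: read the wrist's pose just before it. get_calibration takes no time and is no camera call; for the wrist camera it gives the pose at the moment of the call.
- job_done(): hands the job in; it is judged then, once.
The state is a dict: "clock": time; "joints": joint angles; "joint_vel": joint speeds; "joint_efforts": joint torques, N m; "position": TCP position; "ee_rot": TCP orientation; "contact_force": force on the tool from outside, world axes, zero at the start; "wrist_torque": the same for the moment, N m; "gripper_width": finger opening in mm; "grasp_force": force on a finger pad.
Only numpy, scipy, OpenCV 4.12 (cv2) and the standard library are available. Lean on these libraries where they do the work, as an engineer would, in place of code of your own. Each camera call takes 0.05 s, during which the arm holds its last target. There are 200 camera calls.

TASK

Test the curved, sprung safety bumper bar on the trainer board: press it lightly down with the fingertips over the screw head nearest the raised round connector, then run the fingertips along the bar to its other end, by the flat disc, so that it is pressed down as they pass over each of its six screw heads in turn. Never push the bar hard down towards its stop, and leave the parts and tools lying around where they are, picking nothing up. Finish while holding: the program ends with the fingertips still lightly pressing the bar down over the last screw head.

Things in the scene. Friction and masses are not known exactly. Their poses are not given: they have to be found in the camera images.
- board: Fixed grey metal plate on the table, 220 (its x) x 320 (its y) x 12 mm high; origin at the centre of its underside, z up. It carries the black bumper bar, flat-topped, 24 mm wide, 14 mm thick, bent to an arc of 160 mm radius (centre line) about the board's point x = +100, y = 0 mm, from -42 to +42 degrees about its -x direction: it bulges towards the robot.
- bar (a joint): How far the bar is pressed straight down, as one rigid piece, in m: 0 = up (top 48 mm above the table), 0.016 = hard on its stop. Springs lift it: it starts to move at about 2 N and needs 0.5 N more per mm (4.5 N at 5 mm, 8 N at 12 mm). Lightly pressed means 2 to 12 mm, best 5 to 6 mm; it springs back when let go.
- connector: Raised round connector fixed on the board beyond one end of the bar, 45 mm from the screw head there: grey drum 36 mm across, 14 mm high, with a steel collar 26 mm across on it, 22 mm high in all (top 34 mm above the table). Origin at the centre of its underside. The test begins at its end, which may be either end.
- disc: Flat grey disc 36 mm across and 5 mm high, fixed on the board just beyond the other end of the bar, 45 mm from the screw head there: the end where the test finishes. Origin at the centre of its underside.
- contactor: Loose bystander standing on the board on the hollow side of the bar: white and grey block 50 x 45 mm, 46 mm high. Origin at the centre of its underside.
- relay: Loose bystander standing on the board on the hollow side of the bar: small clear plug-in relay 28 x 22 mm, 36 mm high. Origin at the centre of its underside.
- terminals: Loose bystander on the table beside the board: row of grey terminal blocks 42 x 60 mm, 30 mm high. Origin at the centre of its underside.
- screwdriver: Loose bystander: screwdriver lying on the table beside the board, along its own x. Origin at its underside.
- multimeter: Loose bystander: yellow multimeter lying on the table, 150 x 72 x 42 mm high. Origin at the centre of its underside.
- phone: Loose bystander: black phone lying on the table, 150 x 73 x 9 mm. Origin at the centre of its underside.
- tape: Loose bystander: roll of black tape lying flat on the table, 68 mm across, 19 mm high. Origin at the centre of its underside.
- screw0 (a point): Centre of the top of screw head number 0 of six, a flat steel disc 12 mm across flush with the bar's top, on the bar's centre line at -37.5 degrees of the arc (screw0 at the board's -y end, screw5 at its +y end; neighbours 42 mm apart, the outer two 12 mm from where the bar's rounded end begins). Moves down with the bar.
- screw1 (a point): Centre of the top of screw head number 1 of six, a flat steel disc 12 mm across flush with the bar's top, on the bar's centre line at -22.5 degrees of the arc (screw0 at the board's -y end, screw5 at its +y end; neighbours 42 mm apart, the outer two 12 mm from where the bar's rounded end begins). Moves down with the bar.
- screw2 (a point): Centre of the top of screw head number 2 of six, a flat steel disc 12 mm across flush with the bar's top, on the bar's centre line at -7.5 degrees of the arc (screw0 at the board's -y end, screw5 at its +y end; neighbours 42 mm apart, the outer two 12 mm from where the bar's rounded end begins). Moves down with the bar.
- screw3 (a point): Centre of the top of screw head number 3 of six, a flat steel disc 12 mm across flush with the bar's top, on the bar's centre line at 7.5 degrees of the arc (screw0 at the board's -y end, screw5 at its +y end; neighbours 42 mm apart, the outer two 12 mm from where the bar's rounded end begins). Moves down with the bar.
- screw4 (a point): Centre of the top of screw head number 4 of six, a flat steel disc 12 mm across flush with the bar's top, on the bar's centre line at 22.5 degrees of the arc (screw0 at the board's -y end, screw5 at its +y end; neighbours 42 mm apart, the outer two 12 mm from where the bar's rounded end begins). Moves down with the bar.
- screw5 (a point): Centre of the top of screw head number 5 of six, a flat steel disc 12 mm across flush with the bar's top, on the bar's centre line at 37.5 degrees of the arc (screw0 at the board's -y end, screw5 at its +y end; neighbours 42 mm apart, the outer two 12 mm from where the bar's rounded end begins). Moves down with the bar.

How it is judged:
By the outcome, as a careful person would: the job done as asked, in the order asked, and still so for the second after the job is handed in, while the arm keeps its last pose, push and grip.
It also fails if it takes over 38 s, if anything falls off the work surface, if the arm or the gripper's body presses on something with over 40 N, if the wrist force passes 120 N, or if a joint passes its speed limit or range.

## Working session

There is one attempt and no reset: what is moved stays moved. The work goes in short steps, Python scripts to look and compute and a tool call to move; the robot and the scene stay as the last step left them, time stands still between calls to the robot, and variables do not carry over. Pictures are saved under pics/ and viewed, at most 10 in all, crops included, and the job is handed in when it is done.

Besides the shell and the picture viewer there is one more tool, called after "Request:" in YAML: its name, and indented under it one key for each argument. arm_command: Moves the arm, as the interface text tells. Its arguments: {"type":"object","properties":{"steps":{"type":"array","items":{"type":"number"}},"grip":{"type":"number"}},"required":["steps"]}

```bash
mkdir -p pics; python3 - <<'E'
from bench import *
import cv2
s=read_state(); print(s['clock'],s['position'],s['ee_rot'],s['contact_force'],s['gripper_width'])
for n in('top','side'):
    cv2.imwrite(f'pics/{n}0.png',cv2.cvtColor(get_image(n),cv2.COLOR_RGB2BGR)); c=get_calibration(n); print(n,c['camera_matrix'],c['cam_to_world'])
E
```

```text
0.0 [ 156.18651453 -604.49837716  205.20795159] [-1.25965484e-01  9.92033996e-01  1.10049398e-03 -1.92986243e-04] [-0.09469305 -0.78620792  0.95250591] 85.27795000619135
top [[447.0310025    0.         254.21524694]
 [  0.         447.0310025  201.17861753]
 [  0.           0.           1.        ]] [[-1.75945634e-02 -9.92459414e-01  1.21304342e-01  3.70318361e+02]
 [-9.99701457e-01  1.54048839e-02 -1.89654267e-02 -5.58226617e+01]
 [ 1.69537369e-02 -1.21601816e-01 -9.92434164e-01  1.11019820e+03]
 [ 0.00000000e+00  0.00000000e+00  0.00000000e+00  1.00000000e+00]]
side [[346.50156867   0.         252.32571266]
 [  0.         346.50156867 191.53409061]
 [  0.           0.           1.        ]] [[-9.37412960e-01 -2.75211621e-01  2.13343632e-01  2.52756305e+02]
 [-3.48057216e-01  7.21815836e-01 -5.98195681e-01  5.57777819e+02]
 [ 1.06355909e-02 -6.35012175e-01 -7.72428910e-01  8.86231578e+02]
 [ 0.00000000e+00  0.00000000e+00  0.00000000e+00  1.00000000e+00]]
```

View pics/top0.png

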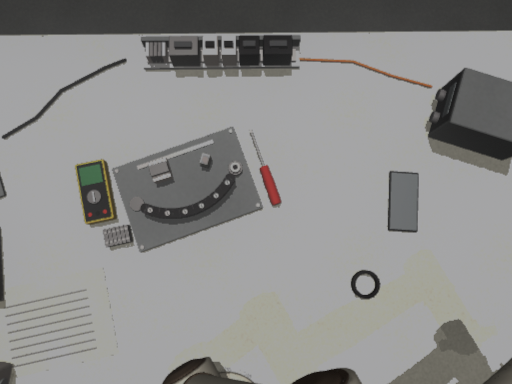

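View pics/side0.png

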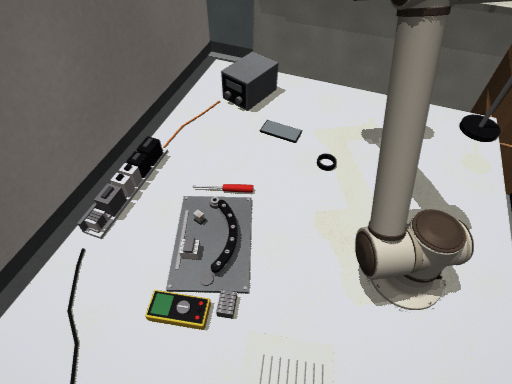

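The top view shows the board around (187,188). The connector is at (236,169), at the bar's -y end, and the disc is at (137,204). The screw heads run from (227,183) to (150,210). The side view agrees. So the test runs from screw0 to screw5.

```bash
cat > h.py <<'E'
import numpy as np, cv2
from scipy.optimize import least_squares
def cal(c): return np.array(c['camera_matrix']),np.array(c['cam_to_world'])
def proj(c,P):
    K,T=cal(c); q=(np.asarray(P)-T[:3,3])@T[:3,:3]; q=q@K.T; return q[:,:2]/q[:,2:]
def back(c,uv,z):
    K,T=cal(c); uv=np.asarray(uv,float); d=np.c_[uv,np.ones(len(uv))]@np.linalg.inv(K).T@T[:3,:3].T
    return T[:3,3]+d*((z-T[2,3])/d[:,2:])
def blob(g,uv,r=4):
    out=[]
    for u,v in uv:
        for _ in range(3):
            u0,v0=int(round(u)),int(round(v)); w=g[v0-r:v0+r+1,u0-r:u0+r+1].astype(float)
            w=np.clip(w-np.median(w)-15,0,None); Y,X=np.mgrid[-r:r+1,-r:r+1]
            u,v=u0+(w*X).sum()/w.sum(),v0+(w*Y).sum()/w.sum()
        out.append((u,v))
    return np.array(out)
def screws(p):  # x,y,yaw,z
    a=np.radians(np.arange(-37.5,38,15)); b=np.c_[100-160*np.cos(a),160*np.sin(a)]
    c,s=np.cos(p[2]),np.sin(p[2]); return np.c_[b@np.array([[c,s],[-s,c]])+p[:2],np.full(6,p[3])]
E
python3 - <<'E'
from bench import *
from h import *
ct,cs=get_calibration('top'),get_calibration('side')
gt=cv2.imread('pics/top0.png',0); gs=cv2.imread('pics/side0.png',0)
ut=blob(gt,[(227,183),(215,196),(201,206),(185,212),(167,213),(150,210)],3)
print(ut.round(1).tolist()); B=back(ct,ut,48); print(B.round(1).tolist())
r=least_squares(lambda p:(proj(ct,screws(p))-ut).ravel(),[450,0,0.3,48]); print(r.x,r.cost)
us0=proj(cs,screws(r.x)); print(us0.round(1).tolist())
us=blob(gs,us0,3);print(us.round(1).tolist())
f=lambda p:np.r_[(proj(ct,screws(p))-ut).ravel(),(proj(cs,screws(p))-us).ravel()]
r=least_squares(f,r.x,loss='soft_l1'); print(r.x,f(r.x).round(1)); print(screws(r.x).round(1).tolist())
E
```

```text
[[226.9, 182.2], [215.6, 195.1], [201.1, 205.2], [184.6, 211.2], [167.1, 212.6], [149.6, 209.7]]
[[547.1, -11.3, 48.0], [516.2, 16.1, 48.0], [492.5, 50.9, 48.0], [478.7, 90.1, 48.0], [475.9, 131.6, 48.0], [483.6, 173.2, 48.0]]
[5.40967632e+02 8.96109307e+01 3.33097672e-01 4.83857716e+01] 0.04250619814755248
[[223.6, 204.8], [229.7, 214.7], [232.6, 226.2], [231.7, 238.6], [226.9, 251.1], [218.2, 262.8]]
[[224.2, 203.9], [229.7, 214.5], [232.5, 226.0], [231.6, 238.5], [226.8, 250.9], [218.0, 262.6]]
[5.40919412e+02 8.93295424e+01 3.29498741e-01 4.96343253e+01] [ 0.1 -0.   0.   0.2  0.1  0.  -0.1 -0.1 -0.2 -0.   0.1 -0.2 -0.5  0.6
  0.1 -0.1  0.2 -0.1  0.2 -0.2  0.1 -0.1  0.  -0. ]
[[546.9, -11.5, 49.6], [515.5, 15.9, 49.6], [492.2, 50.6, 49.6], [478.7, 90.1, 49.6], [475.9, 131.8, 49.6], [483.9, 172.8, 49.6]]
```

Request:
arm_command:
  steps: [-0.02,0.018,0,0,-0.035,0.032,0.005,0,-0.035,0.032,0.005,0,-0.035,0.032,0.005,0,-0.035,0.032,0.005,0,-0.035,0.032,0.005,0,-0.035,0.032,0.005,0,-0.035,0.032,0.005,0,-0.035,0.032,0.005,0,-0.035,0.032,0.005,0,-0.035,0.032,0.005,0,-0.035,0.032,0.005,0,-0.035,0.032,0.005,0,-0.035,0.032,0.005,0,-0.035,0.032,0.01,0,-0.017,0.0105,0.01,0,0,0,0.01,0,0,0,0,0,0,0,0,0]
  grip: 0

```text
clock: 2.48
position: [546.9, -13.0, 111.6]
ee_rot: [-0.125, 0.992, -0.0, 0.0]
contact_force: [-0.5, 0.0, -0.2]
gripper_width: -0.1
grasp_force: 0.0
```

```bash
python3 - <<'E'
from bench import *
from h import *
s=read_state(); c=get_calibration('wrist'); im=get_image('wrist')
print(s['position'],s['contact_force'])
K,T=cal(c); print(K.round(1).tolist(),T.round(3).tolist())
S=screws([540.92,89.33,.3295,48]); print(S.round(1).tolist())
q=(S-T[:3,3])@T[:3,:3]; r=np.hypot(q[:,0],q[:,1]); th=np.arctan2(r,q[:,2])
print((K[:2,2]+K[0,0]*(q[:,:2]*(th/r)[:,None])).round(1).tolist())
cv2.imwrite('pics/w1.png',cv2.cvtColor(im,cv2.COLOR_RGB2BGR))
E
```

```text
[546.92938539 -12.99399456 111.61230282] [-0.52117613  0.00552275 -0.2296916 ]
[[297.3, 0.0, 255.8], [0.0, 297.3, 186.3], [0.0, 0.0, 1.0]] [[-0.248, 0.934, 0.258, 482.58], [0.969, 0.239, 0.066, -29.196], [-0.0, 0.266, -0.964, 279.408], [0.0, 0.0, 0.0, 1.0]]
[[546.9, -11.5, 48.0], [515.5, 15.9, 48.0], [492.2, 50.6, 48.0], [478.7, 90.1, 48.0], [475.9, 131.8, 48.0], [483.9, 172.8, 48.0]]
[[257.2, 189.7], [300.4, 161.1], [348.5, 144.8], [394.3, 142.7], [432.6, 153.4], [460.8, 173.7]]
```

View pics/w1.png

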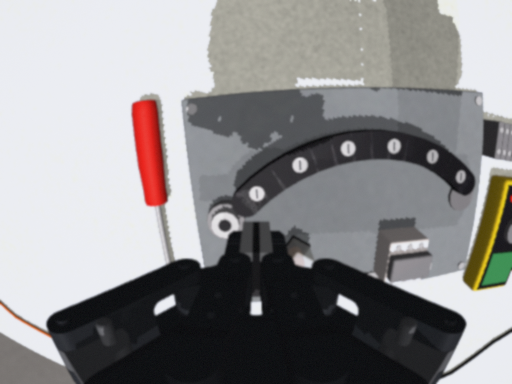

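The wrist view shows the six screw heads from (257,193) to (460,176), about 3 px (2 mm) from the prediction. The connector is at (224,225), and the path is clear. I'll move over screw0 and go down.

Request:
arm_command:
  steps: [-0.0014,0.0015,0.01,0,0,0,0.015,0,0,0,0.015,0,0,0,0.01,0,0,0,0.007,0,0,0,0.003,0,0,0,0,0,0,0,0,0]

```text
clock: 3.52
position: [548.7, -10.1, 51.7]
ee_rot: [-0.126, 0.992, 0.0, 0.0]
contact_force: [0.4, -0.1, 0.5]
gripper_width: 0.0
grasp_force: 0.0
```

Request:
arm_command:
  steps: [0,0,0.002,0,0,0,0.002,0,0,0,0.001,0,0,0,0,0,0,0,0,0]

```text
clock: 4.15
position: [548.4, -10.1, 46.3]
ee_rot: [-0.126, 0.992, -0.0, 0.0]
contact_force: [0.1, -1.0, -0.4]
gripper_width: 0.2
grasp_force: 0.0
```

Request:
arm_command:
  steps: [0,0,0.001,0,0,0,0,0]

```text
clock: 4.4
position: [548.4, -10.1, 45.3]
ee_rot: [-0.126, 0.992, 0.0, -0.0]
contact_force: [0.0, -1.2, -0.0]
gripper_width: 0.5
grasp_force: 0.0
```

Request:
arm_command:
  steps: [0,0,0.001,0,0,0,0,0]

```text
clock: 4.65
position: [548.3, -10.2, 44.2]
ee_rot: [-0.126, 0.992, -0.0, -0.0]
contact_force: [0.4, -0.5, 0.8]
gripper_width: -0.0
grasp_force: 0.0
```

Request:
arm_command:
  steps: [0,0,0.001,0,0,0,0,0]

```text
clock: 4.9
position: [548.3, -10.2, 43.2]
ee_rot: [-0.126, 0.992, -0.0, -0.0]
contact_force: [-0.6, -0.7, 0.5]
gripper_width: 0.3
grasp_force: 0.0
```

```bash
python3 - <<'E'
from bench import *
from h import *
a=get_image('wrist')[100:300,150:400]; b=get_image('side')[150:300,150:300]
f=[]
for _ in range(4):
    f.append(read_state()['contact_force'])
    get_image('top')
print(np.round(f,1).tolist(), read_state()['wrist_torque'])
im=np.hstack([cv2.resize(a,(400,500)),cv2.resize(b,(400,500))])
cv2.imwrite('pics/w2.png',cv2.cvtColor(im,cv2.COLOR_RGB2BGR))
E
```

```text
[[1.0, 0.9, 0.9], [-0.2, 0.3, -0.3], [-0.2, 0.0, 0.0], [-0.2, -0.2, 0.4]] [ 0.03593475  0.02356314 -0.00058373]
```

View pics/w2.png

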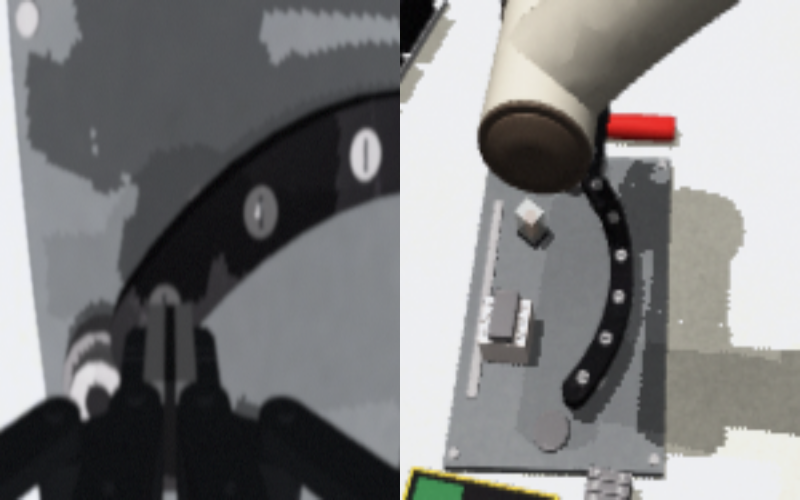

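The fingertips are over screw0 (left crop, head at about (165,297), partly hidden) and not touching yet. I'll keep going down in small steps.

Request:
arm_command:
  steps: [0,0,0.001,0,0,0,0,0]

```text
clock: 5.45
position: [548.3, -10.2, 42.2]
ee_rot: [-0.126, 0.992, -0.0, -0.0]
contact_force: [0.1, 0.2, -0.3]
gripper_width: -0.1
grasp_force: 0.0
```

Request:
arm_command:
  steps: [0,0,0.001,0,0,0,0,0]

```text
clock: 5.7
position: [548.3, -10.1, 41.2]
ee_rot: [-0.126, 0.992, -0.0, -0.0]
contact_force: [0.1, -0.1, -0.4]
gripper_width: 0.1
grasp_force: 0.0
```

Request:
arm_command:
  steps: [0,0,0.001,0,0,0,0,0]

```text
clock: 5.95
position: [548.3, -10.2, 40.2]
ee_rot: [-0.126, 0.992, -0.0, -0.0]
contact_force: [-0.3, -0.0, 0.4]
gripper_width: 0.3
grasp_force: 0.0
```

```bash
python3 - <<'E'
from bench import *
from h import *
c=get_calibration('side'); w=get_calibration('wrist'); W=get_image('wrist')
cv2.imwrite('pics/w3.png',cv2.cvtColor(W,cv2.COLOR_RGB2BGR))
g0=cv2.imread('pics/side0.png',0); g1=cv2.cvtColor(get_image('side'),cv2.COLOR_RGB2GRAY)
S=screws([540.92,89.33,.3295,49.6]); S2=S-[0,0,8]
u=proj(c,S); print('8mm down shift',(proj(c,S2)-u).round(1).tolist())
print((blob(g1,u,3)-blob(g0,u,3)).round(2).tolist())
K,T=cal(w)
def fp(P):
    q=(np.atleast_2d(P)-T[:3,3])@T[:3,:3]; r=np.hypot(q[:,0],q[:,1]); th=np.arctan2(r,q[:,2])
    return K[:2,2]+K[0,0]*q[:,:2]*(th/r)[:,None]
s=read_state(); print(fp(s['position']).round(1), 'up',fp(S-[0,0,1.6]).round(1).tolist(),'dn',fp(S-[0,0,9.6]).round(1).tolist())
cv2.imwrite('pics/w3c.png',cv2.cvtColor(cv2.resize(W[130:280,180:480],(800,400),interpolation=cv2.INTER_CUBIC),cv2.COLOR_RGB2BGR))
f=[]
for _ in range(6): get_image('top'); f.append(np.r_[read_state()['contact_force'],read_state()['wrist_torque']])
print(np.mean(f,0).round(2))
E
```

```text
8mm down shift [[0.1, 1.6], [0.1, 1.6], [0.1, 1.5], [0.1, 1.5], [0.1, 1.5], [0.2, 1.4]]
[[0.18, -0.32], [0.0, 0.1], [-0.01, 0.01], [0.0, -0.0], [0.01, 0.0], [-0.01, 0.02]]
[[255.4 218.3]] up [[253.6, 220.4], [314.7, 180.9], [381.0, 158.0], [438.9, 155.0], [482.2, 168.6], [510.3, 193.2]] dn [[253.7, 215.4], [312.2, 177.5], [375.9, 155.6], [432.3, 152.8], [475.2, 166.1], [503.6, 190.3]]
[ 0.56  0.32 -0.11 -0.    0.01 -0.02]
```

View pics/w3c.png

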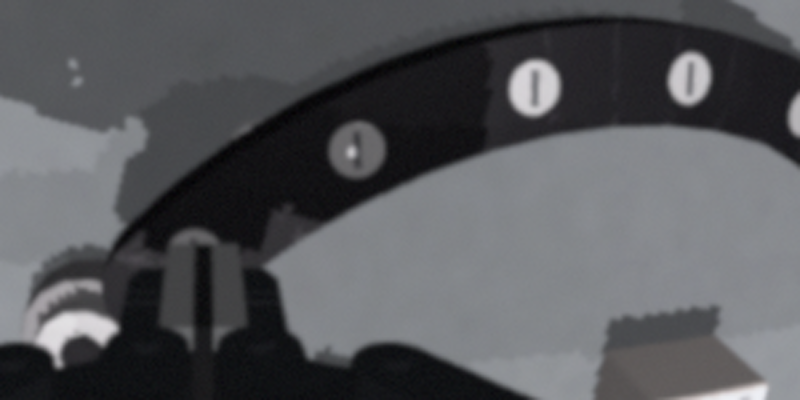

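The wrist crop shows the tips just short of the head of screw0 at (193,250). The side view shows the bar hasn't moved, and its head shift of about 0.19 px per mm works as a depth gauge. I'll go on down, watching the force.

Request:
arm_command:
  steps: [0,0,0.001,0,0,0,0.001,0,0,0,0,0]

```text
clock: 6.72
position: [548.3, -10.2, 38.2]
ee_rot: [-0.126, 0.992, -0.0, -0.0]
contact_force: [0.3, 0.0, 0.1]
gripper_width: 0.2
grasp_force: 0.0
```

Request:
arm_command:
  steps: [0,0,0.001,0,0,0,0.001,0,0,0,0,0]

```text
clock: 7.1
position: [548.3, -10.2, 36.2]
ee_rot: [-0.126, 0.992, -0.0, -0.0]
contact_force: [-0.0, -0.2, 0.7]
gripper_width: 0.2
grasp_force: 0.0
```

```bash
cat >> h.py <<'E'
def depth():
    "bar depth in mm per screw from the side view"
    from bench import get_image,get_calibration,read_state
    c=get_calibration('side'); S=screws([540.92,89.33,.3295,49.6]); u=proj(c,S)
    k=(proj(c,S-[0,0,1])-u)[:,1]
    g0=cv2.imread('pics/side0.png',0); f=[]; d=[]
    for _ in range(3):
        g=cv2.cvtColor(get_image('side'),cv2.COLOR_RGB2GRAY); d.append((blob(g,u,3)-blob(g0,u,3))[:,1]/k)
        s=read_state(); f.append(s['contact_force'])
    print('clock',s['clock'],'pos',np.round(s['position'],1),'F',np.mean(f,0).round(2),'depths',np.median(d,0).round(1))
E
python3 -c "from h import *;depth()"
```

```text
clock 7.25 pos [548.4 -10.1  36.3] F [ 0.03 -0.21  0.17] depths [-8.5  0.6  0.  -0.  -0.   0.1]
```

```bash
python3 - <<'E'
from bench import *
from h import *
a=get_image('wrist')[170:270,190:330]; b=get_image('top')[140:230,130:260]
im=np.vstack([cv2.resize(a,(420,300),interpolation=cv2.INTER_CUBIC),cv2.resize(b,(420,290),interpolation=cv2.INTER_CUBIC)])
cv2.imwrite('pics/w4.png',cv2.cvtColor(im,cv2.COLOR_RGB2BGR))
E
```

```text
(no output)
```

View pics/w4.png

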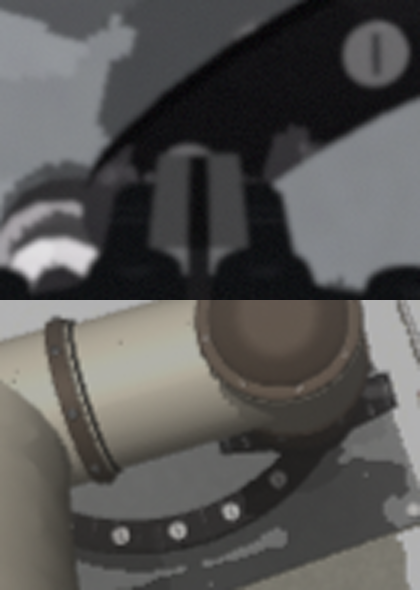

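The tips occlude the head of screw0, so they are still above the bar; the real tips end higher than the nominal TCP. I'll continue down.

Request:
arm_command:
  steps: [0,0,0.001,0,0,0,0.001,0,0,0,0,0]

```text
clock: 7.72
position: [548.3, -10.2, 34.2]
ee_rot: [-0.126, 0.992, -0.0, -0.0]
contact_force: [0.1, -0.0, 0.4]
gripper_width: 0.1
grasp_force: 0.0
```

Request:
arm_command:
  steps: [0,0,0.001,0,0,0,0.001,0,0,0,0,0]

```text
clock: 8.1
position: [548.3, -10.2, 32.2]
ee_rot: [-0.126, 0.992, -0.0, -0.0]
contact_force: [0.3, 0.2, -1.2]
gripper_width: -0.0
grasp_force: 0.0
```

Request:
arm_command:
  steps: [0,0,0.001,0,0,0,0.001,0,0,0,0,0]

```text
clock: 8.48
position: [548.3, -10.2, 30.2]
ee_rot: [-0.126, 0.992, -0.0, -0.0]
contact_force: [0.2, 0.4, 0.9]
gripper_width: -0.2
grasp_force: 0.0
```

```bash
python3 -c "from h import *;depth()"
```

```text
clock 8.625 pos [548.4 -10.1  30.3] F [-0.14 -0.04 -0.15] depths [ 0.4  0.4  0.  -0.   0.   0.1]
```

```bash
python3 - <<'E'
from bench import *
from h import *
w=get_image('wrist'); a=w[150:300,180:330]
a=np.clip(a.astype(float)*2.2,0,255).astype(np.uint8)
cv2.imwrite('pics/w5.png',cv2.cvtColor(cv2.resize(a,(600,600),interpolation=cv2.INTER_CUBIC),cv2.COLOR_RGB2BGR))
K,T=cal(get_calibration('wrist'))
def ray(u,v,z):
    p=np.array([u,v])-K[:2,2]; r=np.hypot(*p); th=r/K[0,0]; d=T[:3,:3]@np.r_[p/r*np.sin(th),np.cos(th)]
    return (T[:3,3]+d*(z-T[2,3])/d[2]).round(1)
print(ray(255,222,48),ray(255,222,30),ray(255,217,48))
E
```

```text
[543.9 -11.5  48. ] [551.1  -9.7  30. ] [541.1 -12.2  48. ]
```

View pics/w5.png

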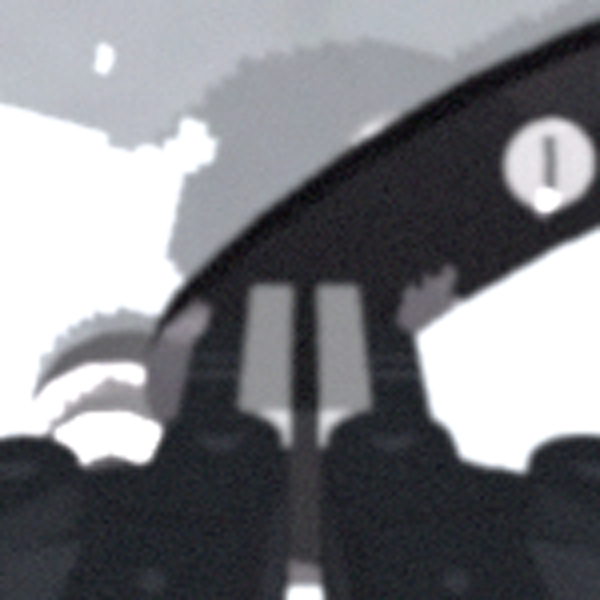

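The view shows the tips (row 285 in the crop) covering screw0 completely, still just above the bar. I'll continue down.

Request:
arm_command:
  steps: [0,0,0.001,0,0,0,0.001,0,0,0,0,0]

```text
clock: 9.05
position: [548.3, -10.1, 28.2]
ee_rot: [-0.126, 0.992, -0.0, -0.0]
contact_force: [-1.1, -0.5, -0.0]
gripper_width: -0.2
grasp_force: 0.0
```

Request:
arm_command:
  steps: [0,0,0.001,0,0,0,0.001,0,0,0,0,0]

```text
clock: 9.43
position: [548.3, -10.2, 26.2]
ee_rot: [-0.126, 0.992, -0.0, -0.0]
contact_force: [-0.2, -0.1, -1.0]
gripper_width: 0.4
grasp_force: 0.0
```

```bash
python3 -c "from h import *;depth()"
```

```text
clock 9.575 pos [548.4 -10.1  26.3] F [0.31 0.51 0.38] depths [-11.5   0.4   0.   -0.   -0.    0.1]
```

Request:
arm_command:
  steps: [0,0,0.001,0,0,0,0.001,0,0,0,0,0]

```text
clock: 9.95
position: [548.3, -10.2, 24.2]
ee_rot: [-0.126, 0.992, -0.0, -0.0]
contact_force: [-0.8, -0.3, -0.7]
gripper_width: 0.1
grasp_force: 0.0
```

Request:
arm_command:
  steps: [0,0,0.001,0,0,0,0.001,0,0,0,0,0]

```text
clock: 10.32
position: [548.5, -10.1, 22.5]
ee_rot: [-0.126, 0.992, -0.0, 0.0]
contact_force: [-0.2, -0.6, 2.0]
gripper_width: -0.3
grasp_force: 1.1
```

```bash
python3 -c "from h import *;depth()"
```

```text
clock 10.475 pos [548.5 -10.1  22.5] F [-0.55  0.01  2.4 ] depths [-9.9  0.6  0.5  0.7  1.1  0.7]
```

Contact: about 2.4 N at z ≈ 22.5, and the heads dropped 0.7 mm. I'll press 5 mm further and work out the slide rows.

Request:
arm_command:
  steps: [0,0,0.001,0,0,0,0.001,0,0,0,0.001,0,0,0,0.001,0,0,0,0.0008,0,0,0,0,0,0,0,0,0]

```text
clock: 11.35
position: [548.5, -10.1, 17.6]
ee_rot: [-0.126, 0.992, -0.0, 0.0]
contact_force: [-1.1, 0.0, 4.8]
gripper_width: -0.2
grasp_force: 2.3
```

```bash
python3 - <<'E'
from h import *
depth()
from bench import read_state
a=np.radians(np.arange(-37.5,38,7.5)); psi=.3295
P=np.array([636.7,122.0])+160*np.c_[-np.cos(a+0)*np.cos(psi)-np.sin(a)*np.sin(psi),-np.cos(a)*np.sin(psi)+np.sin(a)*np.cos(psi)]
print(P[::2].round(1).tolist())
t=2*np.arctan2(.992,-.126); R=np.array([[np.cos(t),np.sin(t)],[np.sin(t),-np.cos(t)]]) # rows tool x,y
print(np.round(np.diff(P,axis=0)@R.T/5,2).tolist())
print('start err tool',R@(P[0]-read_state()['position'][:2]))
E
```

```text
clock 11.5 pos [548.5 -10.1  17.6] F [-0.93 -0.27  4.65] depths [-8.9  5.8  5.4  5.2  5.6  4.6]
[[548.1, -11.2], [516.6, 16.2], [493.4, 50.9], [479.8, 90.4], [477.0, 132.1], [485.1, 173.1]]
[[2.59, 3.29], [2.13, 3.6], [1.65, 3.85], [1.13, 4.03], [0.59, 4.14], [0.05, 4.19], [-0.5, 4.16], [-1.04, 4.06], [-1.56, 3.89], [-2.05, 3.65]]
start err tool [ 0.62630836 -0.97438589]
```

Request:
arm_command:
  steps: [0.0006,-0.001,0,0,0.0026,0.0033,0,0,0.0026,0.0033,0,0,0.0026,0.0033,0,0,0.0026,0.0033,0,0,0.0026,0.0033,0,0,0.0021,0.0036,0,0,0.0021,0.0036,0,0,0.0021,0.0036,0,0,0.0021,0.0036,0,0,0.0021,0.0036,0,0,0,0,0,0]

```text
clock: 13.0
position: [516.1, 16.7, 17.4]
ee_rot: [-0.126, 0.992, 0.0, -0.0]
contact_force: [1.0, -0.3, 5.4]
gripper_width: -0.1
grasp_force: 2.3
```

```bash
python3 -c "from h import *;depth()"
```

```text
h.py:15: RuntimeWarning: invalid value encountered in scalar divide
  u,v=u0+(w*X).sum()/w.sum(),v0+(w*Y).sum()/w.sum()
Traceback (most recent call last):
  File "h.py", line 28, in depth
    g=cv2.cvtColor(get_image('side'),cv2.COLOR_RGB2GRAY); d.append((blob(g,u,3)-blob(g0,u,3))[:,1]/k)
                                                                    ~~~~^^^^^^^
  File "h.py", line 13, in blob
    u0,v0=int(round(u)),int(round(v)); w=g[v0-r:v0+r+1,u0-r:u0+r+1].astype(float)
              ~~~~~^^^
ValueError: cannot convert float NaN to integer
```

Request:
arm_command:
  steps: [0.0016,0.0037,0,0,0.0016,0.0038,0,0,0.0016,0.0038,0,0,0.0016,0.0038,0,0,0.0016,0.0038,0,0,0.0011,0.004,0,0,0.0011,0.004,0,0,0.0011,0.004,0,0,0.0011,0.004,0,0,0.0011,0.004,0,0,0,0,0,0]

```text
clock: 14.42
position: [493.5, 51.0, 17.4]
ee_rot: [-0.126, 0.992, 0.0, -0.0]
contact_force: [0.1, -0.0, 5.2]
gripper_width: 0.0
grasp_force: 2.3
```

```bash
sed -i 's/\/w.sum()/\/(w.sum()+1e-6)/g' h.py; python3 -c "from h import *;depth()"
```

```text
clock 14.575 pos [493.5  51.   17.4] F [-0.48  1.45  4.67] depths [ 20.4  -1.7 -26.1  -2.5   5.9   4.6]
```

Request:
arm_command:
  steps: [0.0006,0.0041,0,0,0.0006,0.0041,0,0,0.0006,0.0041,0,0,0.0006,0.0042,0,0,0.0006,0.0042,0,0,0,0.0042,0,0,0,0.0042,0,0,0,0.0042,0,0,0.0001,0.0042,0,0,0.0001,0.0042,0,0,0,0,0,0]

```text
clock: 15.95
position: [480.2, 90.7, 17.5]
ee_rot: [-0.126, 0.992, 0.0, 0.0]
contact_force: [-0.5, -0.4, 4.6]
gripper_width: -0.2
grasp_force: 2.3
```

```bash
python3 -c "from h import *;depth()"
```

```text
clock 16.1 pos [480.2  90.6  17.4] F [-1.26  0.69  4.72] depths [  5.4  -1.7  15.3  -2.5 -39.6   4.6]
```

Request:
arm_command:
  steps: [-0.0005,0.0041,0,0,-0.0005,0.0041,0,0,-0.0005,0.0042,0,0,-0.0005,0.0042,0,0,-0.0005,0.0042,0,0,-0.001,0.0041,0,0,-0.001,0.0041,0,0,-0.001,0.0041,0,0,-0.0011,0.004,0,0,-0.0011,0.004,0,0,0,0,0,0]

```text
clock: 17.48
position: [477.5, 132.4, 17.5]
ee_rot: [-0.126, 0.992, 0.0, 0.0]
contact_force: [-0.6, -0.9, 4.3]
gripper_width: -0.1
grasp_force: 2.3
```

```bash
python3 -c "from h import *;depth()"
```

```text
clock 17.625 pos [477.5 132.4  17.5] F [-1.91  0.45  4.66] depths [ 5.4 -1.7 -0.2 -2.5  0.6 -8.8]
```

Request:
arm_command:
  steps: [-0.0015,0.0038,0,0,-0.0015,0.0039,0,0,-0.0015,0.0039,0,0,-0.0015,0.0039,0,0,-0.0015,0.0039,0,0,-0.002,0.0036,0,0,-0.002,0.0036,0,0,-0.002,0.0036,0,0,-0.002,0.0036,0,0,-0.002,0.0036,0,0,0,0,0,0,0,0,0,0]

```text
clock: 19.12
position: [485.4, 173.1, 17.6]
ee_rot: [-0.126, 0.992, 0.0, 0.0]
contact_force: [-1.5, -0.3, 4.1]
gripper_width: -0.1
grasp_force: 2.3
```

```bash
python3 - <<'E'
from h import *
depth()
from bench import get_image
a=np.hstack([cv2.resize(get_image('wrist'),(400,300)),cv2.resize(get_image('top'),(400,300))])
cv2.imwrite('pics/end.png',a[:,:,::-1])
E
```

```text
clock 19.275 pos [485.4 173.1  17.7] F [-1.6   0.94  4.55] depths [15.4 18.6 10.2 -2.5  0.6  2.5]
```

View pics/end.png

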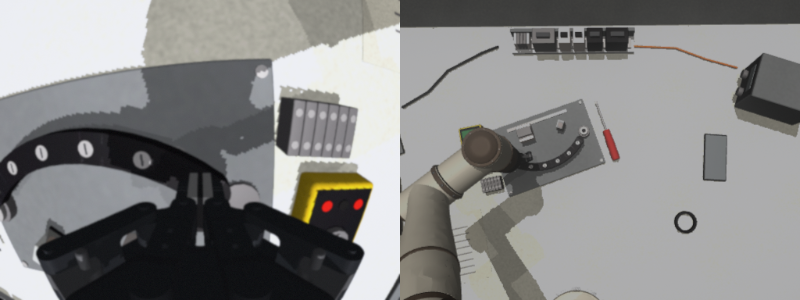

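The tips cover the last screw head, next to the disc at (243,190), at about 4.6 N. The other parts are where they were. Handing in.

```bash
python3 -c "from bench import *;print(job_done())"
```

```text
the job is handed in; nothing more can be done
None
```

The job is handed in, with no verdict returned: I pressed the bar over screw0 by the connector, ran the fingertips across all six screw heads at about 4.7 N (roughly 5 mm down), and they are still lightly pressing over screw5 by the disc, at 19 s with nothing else moved.

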